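# Face up the muddled counter display

### The job

Customers have muddled the front row of the counter display: the deck box, the dice box, the tin and the bottle each stand at the front of another product's lane. Put each one back at the front of the lane that holds its own stock, standing upright in the middle of the rubber pad, with the deck box and the dice box square to the lane like the stock behind them; the empty lane's front is free for parking one on the way. Do not topple any product, and leave the painted figure at the back of the empty lane where it stands.

Things in the scene. Friction and masses are not known exactly. Their poses are not given: they have to be found in the camera images.
- deck_box: Front product: black card deck box standing upright, 45 (x) x 70 (y) x 90 mm (height), 0.15 kg or so, a grey lid seam and grey top panel. Origin at the centre of its underside, z up, x across its 45 mm depth (the grip).
- dice_box: Front product: clear box of white dice, 38 (x) x 54 (y) x 54 mm (height), 0.11 kg or so. Origin at the centre of its underside, z up, x across its 38 mm depth (the grip).
- tin: Front product: round metal tin with a slip lid, 60 mm diameter, 58 mm high, 0.12 kg or so. Origin at the centre of its underside, z up; its yaw means nothing.
- bottle: Front product: white round bottle, 38 mm diameter up to 52 mm, above it a black cap of 23 mm diameter, 80 mm high in all, 0.09 kg or so. Origin at the centre of its underside, z up; its yaw means nothing.
- deck_box_lane: Fixed grey lane, 98 mm wide, with two black deck boxes (90 mm high), standing on its mid-line, nearest face 95 mm behind the origin. Origin: underside, below the middle of the dark 70 mm rubber pad at its front; the floor products stand on is 4 mm above it. x: along the lane to the back, y: across, z up. Walls and lip as empty_lane.
- dice_box_lane: Fixed grey lane, 98 mm wide, with two clear dice boxes (54 mm high), standing on its mid-line, nearest face 95 mm behind the origin. Origin: underside, below the middle of the dark 70 mm rubber pad at its front; the floor products stand on is 4 mm above it. x: along the lane to the back, y: across, z up. Walls and lip as empty_lane.
- tin_lane: Fixed grey lane, 98 mm wide, with two round tins (58 mm high), standing on its mid-line, nearest face 95 mm behind the origin. Origin: underside, below the middle of the dark 70 mm rubber pad at its front; the floor products stand on is 4 mm above it. x: along the lane to the back, y: across, z up. Walls and lip as empty_lane.
- bottle_lane: Fixed grey lane, 98 mm wide, with two white bottles (80 mm high), standing on its mid-line, nearest face 95 mm behind the origin. Origin: underside, below the middle of the dark 70 mm rubber pad at its front; the floor products stand on is 4 mm above it. x: along the lane to the back, y: across, z up. Walls and lip as empty_lane.
- empty_lane: Fixed lane without stock, front pad free. Origin, axes, floor (4 mm up) as the other lanes. Every lane: 94 mm between clear side walls, tops 24 mm above the origin; clear front lip, top 20 mm up, 71 mm before the origin; back end 228 mm behind it. The five lie side by side 100 mm apart, parallel, in any order, on a plinth; origins 18 mm above the counter. The figure stands at its back.
- figure: Painted sample figure of a warrior on a round black base 40 mm across, 67 mm high, loose, 60 g, standing in the back of the empty lane, 140 to 180 mm behind that lane's origin. Origin at the centre of its underside. To be left alone.
Things that resemble listed ones, but are neither listed nor needed, are in the scene too. Leave any turquoise look-alike of the bottle alone.

How it is judged (in metres and radians):
At the end, for the whole second after the job is handed in: Each of the four products stands at rest on the floor of its own lane, within 15 mm of the middle of the rubber pad along and across the lane, leaning less than 6 degrees, the deck box and dice box square to the lane within 11 degrees (either way round) (x of deck_box in the frame of deck_box_lane between -0.015 and 0.015 m and y of deck_box in the frame of deck_box_lane between -0.015 and 0.015 m and z of deck_box in the frame of deck_box_lane between -0.002 and 0.01 m and angle between each of deck_box, dice_box, tin, bottle's own z axis and vertical below 0.1 rad and linear speed of each of deck_box, dice_box, tin, bottle below 0.02 m/s and angular speed of each of deck_box, dice_box, tin, bottle below 0.2 rad/s and angle between the x axis of deck_box and the x axis of deck_box_lane, either way round below 0.2 rad and x of dice_box in the frame of dice_box_lane between -0.015 and 0.015 m and y of dice_box in the frame of dice_box_lane between -0.015 and 0.015 m and z of dice_box in the frame of dice_box_lane between -0.002 and 0.01 m and angle between the x axis of dice_box and the x axis of dice_box_lane, either way round below 0.2 rad and x of tin in the frame of tin_lane between -0.015 and 0.015 m and y of tin in the frame of tin_lane between -0.015 and 0.015 m and z of tin in the frame of tin_lane between -0.002 and 0.01 m and x of bottle in the frame of bottle_lane between -0.015 and 0.015 m and y of bottle in the frame of bottle_lane between -0.015 and 0.015 m and z of bottle in the frame of bottle_lane between -0.002 and 0.01 m); the robot touches nothing.
It fails at once if a product is toppled (leans more than 70 degrees) (angle between any of deck_box, dice_box, tin, bottle's own z axis and vertical above 1.22 rad).
It fails at once if the painted figure is moved by more than 20 mm or knocked over (distance of figure from where it was at the start of the episode above 0.02 m or angle between figure's own z axis and vertical above 0.5 rad).
It also fails if it takes over 128 s, if anything falls off the work surface, if the arm or the gripper's body presses on something with over 40 N, if the wrist force passes 120 N, or if a joint passes its speed limit or range.

### The arm

A 6-joint arm with a two-finger parallel gripper is mounted at the origin on the work surface. World frame = base frame: x ahead of the robot, y to its left, z up, the work surface at z = 0. Lengths are in mm, angles in rad, forces in N, time in s.
With the tool pointing down it reaches from about 275 to 1000 mm from the base axis. Payload 8.4 kg.
Tool frame: the origin (TCP) lies between the finger pads; the fingertips stand 22 mm ahead of it and the grasp point (between the pads) lies 3 mm ahead of it (r.nose_length is the z of the fingertips in the tool frame, in mm); z points along the fingers, y is the line along which they close (so a half turn about z gives the same grasp; the last joint's range is limited). The gripper opens to 85 mm and grips with 20 to 120 N. Pads are 22 mm wide; open, the fingers measure 114 mm over their backs; the gripper's body (76 mm by 85 mm) begins 54 mm behind the grasp point. The pads swing forward as they close: fully open they stand 13 mm farther back than shut.
Start: joints at [-1.316, 0.353, 1.633, -0, 1.155, -0.002], TCP at [158.74, -604.508, 253.281] pointing down, gripper open.
Joint ranges: [-2.63, 2.63], [-0.92, 2.1], [0.06, 2.66], [-1.3, 4.44], [0, 2.69], [-3.02, 3.02]. Speed limits (rad/s): [2.22, 2.22, 2.79, 3.14, 3.14, 3.14].

### API

Orientations are given as [roll, pitch, yaw] about the fixed x, y, z axes, in that order (R = Rz(yaw) Ry(pitch) Rx(roll)).
In Python, from rig import r, cams gives the robot as it stands.
- The arm moves only by the shell command python3 -m handwheel 'ROWS' [FORCE]. ROWS is rows parted by semicolons, their numbers by spaces, 1 to 5 of them, each of 7 numbers: a rotation vector rx, ry, rz in rad, then dx, dy, dz in mm, then the opening from 0.0 (shut) to 1.0 (fully open); each row shifts and turns the commanded pose from where the row before left it, along the tool's axes as they then stand; what a row does not reach is not made up. A row lasts 1/12 s, in which the tool goes at most 41.7 mm and 0.125 rad, less where a joint would pass 70% of its speed; a pose out of reach is approached as far as the arm can. The fingers move at their own pace and stop on an object; FORCE is the grip in N (left out, the last holds). Time passes only in rows, so rows that do not move let the fingers close. It prints the time, the measured TCP pose, the force, the opening and the grip force at its end.
- r.sense(): the state, without advancing time (a new reading comes with each control period).
- cams.grab_frame(name): name is "side" or "top"; returns the picture (400x640x3 uint8, red, green, blue); there is no depth.
- cams.camera_params(name): a dict with "fx", "fy", "cx", "cy" (pixels), "rvec" (rotation vector, rad) and "tvec" (3), from world to camera coordinates, as OpenCV has them. Camera axes: x right, y down, z forward; pixel columns grow to the right and rows downward; lengths in mm; the calibration is good to about 2 mm. A picture is of the moment at which its call begins. camera_params takes no time and is no camera call.
- r.sign_off(): hands the job in; it is judged then, once.
The state is a dict: "clock": time; "qpos": joint angles; "qvel": joint speeds; "joint_efforts": joint torques, N m; "eef_pos": TCP position; "tcp_rot": TCP orientation; "contact_force": force on the tool from outside, world axes, zero at the start; "wrist_torque": the same for the moment, N m; "opening": opening from 0.0 (shut) to 1.0 (fully open); "grasp_force": force on a finger pad.
Only numpy, scipy, OpenCV 4.12 (cv2) and the standard library are available. Lean on these libraries where they do the work, as an engineer would, in place of code of your own. Each camera call takes 0.05 s, during which the arm holds its last target. There are 200 camera calls.

## Working session

There is one attempt and no reset: what is moved stays moved. The work goes in short steps, Python scripts to look and compute and a shell command to move; the robot and the scene stay as the last step left them, time stands still between calls to the robot, and variables do not carry over. Pictures are saved under pics/ and viewed, at most 14 in all, crops included, and the job is handed in when it is done.

```bash
mkdir -p pics; ls; python3 - <<'E'
from rig import r,cams
import cv2
print(r.sense())
for n in("side","top"):
    cv2.imwrite(f"pics/{n}0.png",cv2.cvtColor(cams.grab_frame(n),cv2.COLOR_RGB2BGR)); print(cams.camera_params(n))
E
```

```text
pics
{'clock': 0.0, 'qpos': array([-1.31640491e+00,  3.53656867e-01,  1.63412669e+00, -2.11583026e-05,
        1.15517139e+00, -2.39174300e-03]), 'qvel': array([ 0.00021993,  0.00168114,  0.00013779, -0.00066427,  0.00140685,
       -0.00099554]), 'joint_efforts': array([-3.29085546e-03, -6.05262423e+01, -3.42065084e+01,  3.66061920e-05,
        9.29304137e-03,  4.83028188e-06]), 'eef_pos': array([ 158.62169999, -604.08911871,  252.55938669]), 'tcp_rot': array([-3.14023031e+00,  1.60869997e-05,  2.56791725e-01]), 'contact_force': array([ 0.0412292 ,  0.29607477, -1.07581111]), 'wrist_torque': array([-0.00231274,  0.01287248,  0.00228994]), 'grasp_force': 0.0, 'opening': 1.003030121693222}
{'fx': 382.3137382488074, 'fy': 382.3137382488074, 'cx': 314.13698424923336, 'cy': 200.7894453635539, 'rvec': array([ 0.44580784, -2.52527529,  1.49577829]), 'tvec': array([505.14571121, 129.23095306, 652.2352995 ])}
{'fx': 406.7829959111991, 'fy': 406.7829959111991, 'cx': 321.5365239041124, 'cy': 193.6951180960051, 'rvec': array([ 2.16226132, -2.1873846 ,  0.07609279]), 'tvec': array([ 35.3938307 , 543.83095455, 767.58580244])}
```

View pics/top0.png

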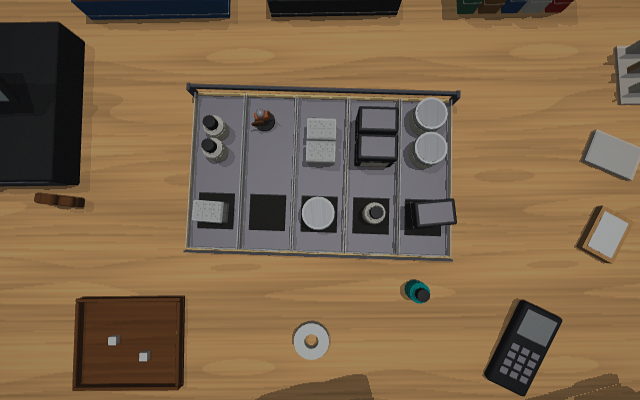

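View pics/side0.png

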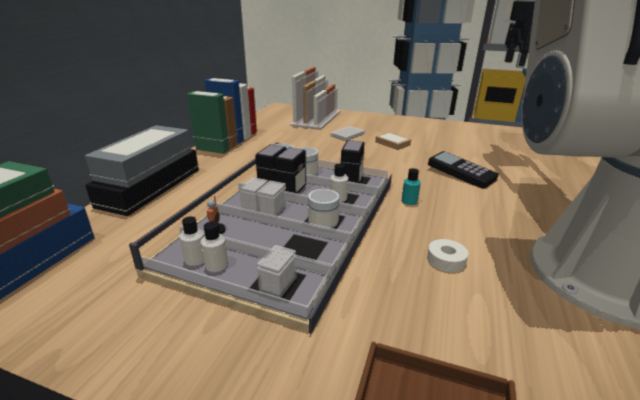

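Top view, lanes left to right: bottle lane with the dice box in front (209,211), empty lane with the figure at (262,120), dice lane with the tin (318,213), deck lane with the bottle (374,212), and tin lane with the deck box (434,213). The side view agrees. Next is an enlarged crop for precise pixels.

```bash
cat > h.py <<'E'
import numpy as np,cv2
from rig import r,cams
def P(n):
    p=cams.camera_params(n);K=np.array([[p['fx'],0,p['cx']],[0,p['fy'],p['cy']],[0,0,1.]])
    return K,cv2.Rodrigues(p['rvec'])[0],p['tvec']
def unproj(n,uv,z):
    K,R,t=P(n); uv=np.atleast_2d(np.array(uv,float))
    d=(R.T@np.linalg.inv(K)@np.c_[uv,np.ones(len(uv))].T).T; c=-R.T@t
    return c+d*((z-c[2])/d[:,2])[:,None]
def proj(n,X):
    p=cams.camera_params(n);K,R,t=P(n)
    return cv2.projectPoints(np.atleast_2d(np.array(X,float)),p['rvec'],t,K,None)[0][:,0]
def crop(n,x0,y0,w,h,s,out,im=None):
    if im is None: im=cv2.cvtColor(cams.grab_frame(n),cv2.COLOR_RGB2BGR)
    cv2.imwrite(out,cv2.resize(im[y0:y0+h,x0:x0+w],None,fx=s,fy=s,interpolation=cv2.INTER_CUBIC))
E
python3 - <<'E'
from h import *
im=cv2.imread('pics/top0.png')
crop('top',180,80,160,180,0,0,im) if 0 else None
a=im[185:265,180:340]; b=im[185:265,320:480]
cv2.imwrite('pics/c1.png',np.vstack([cv2.resize(x,None,fx=4.5,fy=3.7*4.5/3.7 if 0 else 3.7,interpolation=cv2.INTER_CUBIC) for x in(a,b)]))
# pad of empty lane
g=cv2.cvtColor(im,cv2.COLOR_BGR2GRAY)
m=(g[185:240,240:295]<60).astype(np.uint8)
k=np.argwhere(m); print(k.min(0)+[185,240],k.max(0)+[185,240])
c=max(cv2.findContours(m,0,1)[0],key=cv2.contourArea); rc=cv2.minAreaRect(c)
q=cv2.boxPoints(rc)+[240,185]; print(q, unproj('top',q,22), unproj('top',[np.array(rc[0])+[240,185]],22))
E
```

```text
[188 249] [239 293]
[[248.34905815 228.97169876]
 [249.89245415 193.47358418]
 [285.69434357 195.0301857 ]
 [284.15094757 230.52830124]] [[477.53083015 171.2963665   22.        ]
 [546.32671645 168.52529962  22.        ]
 [542.45306682  98.79688331  22.        ]
 [473.77428558 102.0511409   22.        ]] [[509.89949726 135.14986823  22.        ]]
```

View pics/c1.png

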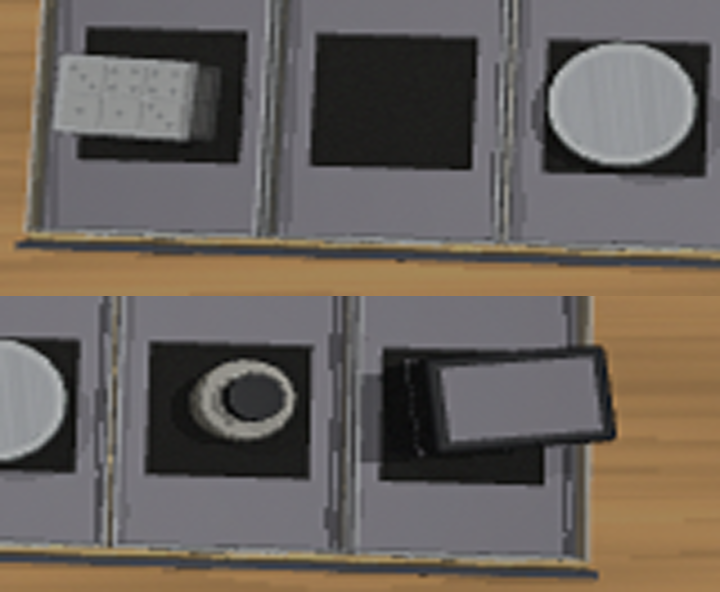

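Crop: the pads' corners and product tops are clear. Dice box top is at crop (60,55)-(190,140), tin centre (621,104), cap centre (258,397), deck top (428,360)-(615,438). Next I fit the lane lattice and the product poses.

```bash
cat > m.py <<'E'
from h import *
from scipy.optimize import least_squares
def px(p,row): 
    p=np.array(p,float); return np.c_[180+140*row+p[:,0]/4.5-.39, 185+(p[:,1]-296*row)/3.7-.36]
# pad corners order TL,TR,BR,BL ; image right=-y, up=+x
pads=[(0,px([(87,28),(248,31),(240,162),(78,156)],0),[0,1,2,3]),(1,px([(317,33),(478,38),(472,171),(310,165)],0),[0,1,2,3]),
(2,px([(549,40),(711,43),(706,177),(543,170)],0),[0,1,2,3]),(3,px([(150,342),(313,347),(308,479),(146,472)],1),[0,1,2,3]),(4,px([(384,348),(544,486),(380,479)],1),[0,2,3])]
C=np.array([(35,35),(35,-35),(-35,-35),(-35,35)],float)
L=np.vstack([C[k]+[0,-100*i] for i,_,k in pads]); W=np.vstack([unproj('top',p,22)[:,:2] for _,p,_ in pads])
rot=lambda a:np.array([[np.cos(a),-np.sin(a)],[np.sin(a),np.cos(a)]])
f=lambda v:((rot(v[2])@L.T).T+v[:2]-W).ravel()
s=least_squares(f,[500,235,0],loss='soft_l1'); v=s.x
print('lane0',v.round(3),'resid max',abs(f(v)).max().round(1),'rms',np.sqrt((f(v)**2).mean()).round(2))
lanes=[(rot(v[2])@[0,-100*i]+v[:2]) for i in range(5)]
if __name__=='__main__':
    print('lanes',np.round(lanes,1).tolist())
    for nm,c,z in [('dice',px([(60,55),(197,63),(190,140),(53,132)],0),76),('deck',px([(428,360),(602,345),(615,438),(443,455)],1),112)]:
        w=unproj('top',c,z)[:,:2]; (cx,cy),(a,b),_=cv2.minAreaRect(w.astype(np.float32)); e=w[1]-w[0]+w[2]-w[3]
        print(nm,w.mean(0).round(1),'size',round(a,1),round(b,1),'yaw of x axis',round(np.arctan2(e[1],e[0])+np.pi/2,3))
    print('tin',unproj('top',px([(621,104)],0),80).round(1)); print('tin diam',unproj('top',px([(548,104),(696,104),(621,43),(621,165)],0),80).round(1).tolist())
    print('bottle cap',unproj('top',px([(258,397)],1),102).round(1),'shoulder',unproj('top',px([(244,400)],1),74).round(1))
E
python3 m.py
```

```text
lane0 [ 5.14519e+02  2.34511e+02 -4.50000e-02] resid max 1.7 rms 0.62
lanes [[514.5, 234.5], [510.0, 134.6], [505.5, 34.7], [501.0, -65.2], [496.5, -165.1]]
dice [511.  235.3] size 56.2 37.7 yaw of x axis -0.082
deck [ 502.2 -166.3] size 44.1 66.5 yaw of x axis 0.101
tin [[505.3  35.9  80. ]]
tin diam [[505.7, 65.0, 80.0], [505.0, 6.1, 80.0], [535.0, 35.6, 80.0], [475.9, 36.2, 80.0]]
bottle cap [[504.8 -67.5 102. ]] shoulder [[504.4 -65.4  74. ]]
```

```bash
cat > go.py <<'E'
import sys
from h import *
from scipy.spatial.transform import Rotation as R
def go(x,y,z,yaw):
    s=r.sense(); A=R.from_euler('xyz',s['tcp_rot']); B=R.from_euler('xyz',[np.pi,0,yaw])
    print('from',s['eef_pos'].round(1),s['tcp_rot'].round(3),'d tool',A.inv().apply(np.array([x,y,z])-s['eef_pos']).round(1),'rotvec',(A.inv()*B).as_rotvec().round(3),'t',round(s['clock'],2))
if len(sys.argv)>4: go(*map(float,sys.argv[1:5]))
E
Z="0 0 -0.125 0 0 0 1"
python3 -m handwheel '0 0 -0.12 0 0 0 1;0 0 -0.12 0 0 0 1;0 0 -0.12 0 0 0 1;0 0 -0.12 0 0 0 1;0 0 -0.12 0 0 0 1' 40
python3 -m handwheel '0 0 -0.12 0 0 0 1;0 0 -0.12 0 0 0 1;0 0 -0.12 0 0 0 1;0 0 -0.12 0 0 0 1;0 0 -0.12 0 0 0 1'
python3 -m handwheel '0 0 -0.07 0 0 0 1;0 0 0 0 0 0 1;0 0 0 0 0 0 1;0 0 0 0 0 0 1'
python3 go.py 511 235.3 200 1.526
```

```text
clock: 0.52
eef_pos: [158.7, -604.2, 252.8]
tcp_rot: [-3.141, -0.0, 0.863]
contact_force: [1.1, -0.1, -0.6]
opening: 1.001
grasp_force: 0.0
clock: 0.93
eef_pos: [158.7, -604.2, 252.8]
tcp_rot: [-3.141, -0.001, 1.463]
contact_force: [-0.8, 1.1, -0.6]
opening: 1.002
grasp_force: 0.0
clock: 1.27
eef_pos: [158.7, -604.4, 253.1]
tcp_rot: [-3.141, -0.0, 1.524]
contact_force: [-0.4, -0.1, -1.0]
opening: 0.998
grasp_force: 0.0
from [ 158.7 -604.4  253.1] [-3.141 -0.     1.524] d tool [855.1 312.9  53.4] rotvec [-0.    -0.    -0.002] t 1.27
```

```bash
python3 -m handwheel '0 0 0 34 12.5 2 1;0 0 0 34 12.5 2 1;0 0 0 34 12.5 2 1;0 0 0 34 12.5 2 1;0 0 0 34 12.5 2 1' >/dev/null
python3 -m handwheel '0 0 0 34 12.5 2 1;0 0 0 34 12.5 2 1;0 0 0 34 12.5 2 1;0 0 0 34 12.5 2 1;0 0 0 34 12.5 2 1' >/dev/null
python3 -m handwheel '0 0 0 34 12.5 2 1;0 0 0 34 12.5 2 1;0 0 0 34 12.5 2 1;0 0 0 34 12.5 2 1;0 0 0 34 12.5 2 1' >/dev/null
python3 -m handwheel '0 0 0 34 12.5 2 1;0 0 0 34 12.5 2 1;0 0 0 34 12.5 2 1;0 0 0 34 12.5 2 1;0 0 0 34 12.5 2 1' >/dev/null
python3 -m handwheel '0 0 0 34 12.5 2 1;0 0 0 34 12.5 2 1;0 0 0 34 12.5 2 1;0 0 0 34 12.5 2 1;0 0 0 34 12.5 2 1' >/dev/null
python3 -m handwheel '0 0 0 0 0 0 1;0 0 0 0 0 0 1'
python3 go.py 511 235.3 53 1.526
```

```text
clock: 3.52
eef_pos: [508.5, 232.4, 202.8]
tcp_rot: [-3.141, 0.0, 1.528]
contact_force: [-1.2, -1.7, -0.1]
opening: 0.998
grasp_force: 0.0
from [508.5 232.4 202.8] [-3.141  0.     1.528] d tool [  3.    2.4 149.8] rotvec [-0.     0.     0.002] t 3.52
```

```bash
python3 -m handwheel '0 0 0 1 0.8 25 1;0 0 0 1 0.8 25 1;0 0 0 1 0.8 25 1;0 0 0 0 0 25 1;0 0 0 0 0 20 1'
python3 -m handwheel '0 0 0 0 0 15 1;0 0 0 0 0 15 1;0 0 0 0 0 0 1;0 0 0 0 0 0 1'
python3 go.py 511 235.3 53 1.526
python3 -m handwheel '0 0 0 0 0 0 0.3;0 0 0 0 0 0 0.3;0 0 0 0 0 0 0.3;0 0 0 0 0 0 0.3;0 0 0 0 0 0 0.3' 40
python3 -m handwheel '0 0 0 0 0 0 0.3;0 0 0 0 0 0 0.3;0 0 0 0 0 0 0.3;0 0 0 0 0 0 0.3;0 0 0 0 0 0 0.3' 40
```

```text
clock: 3.93
eef_pos: [509.8, 232.3, 81.8]
tcp_rot: [-3.14, 0.001, 1.525]
contact_force: [-0.0, -0.8, -0.4]
opening: 1.002
grasp_force: 0.0
clock: 4.27
eef_pos: [510.1, 232.7, 53.0]
tcp_rot: [-3.14, 0.001, 1.525]
contact_force: [-0.7, 0.7, 0.9]
opening: 1.0
grasp_force: 0.0
from [510.1 232.7  53. ] [-3.140e+00  1.000e-03  1.525e+00] d tool [2.7 0.8 0. ] rotvec [-0.002  0.001 -0.001] t 4.27
clock: 4.68
eef_pos: [511.4, 234.0, 54.3]
tcp_rot: [3.14, -0.001, 1.527]
contact_force: [-1.2, -0.4, 6.8]
opening: 0.44
grasp_force: 39.3
clock: 5.1
eef_pos: [511.4, 234.0, 54.3]
tcp_rot: [3.14, -0.001, 1.527]
contact_force: [-0.9, -1.6, 6.5]
opening: 0.441
grasp_force: 39.5
```

```bash
python3 -m handwheel '0 0 0 0 0 -15 0.3;0 0 0 0 0 -20 0.3;0 0 0 0 0 -25 0.3;0 0 0 0 0 0 0.3;0 0 0 -20 0 0 0.3' >/dev/null
python3 -m handwheel '0 0 0 -20 0 0 0.3;0 0 0 -20 0 0 0.3;0 0 0 -20 0 0 0.3;0 0 0 -20 0 0 0.3;0 0 0 0 0 0 0.3' >/dev/null
python3 -m handwheel '0 0 0 0 0 0 0.3;0 0 0 0 0 0 0.3;0 0 0 0 0 0 0.3'
python3 go.py 509.5 134.6 54.3 1.526
```

```text
clock: 6.18
eef_pos: [506.6, 134.6, 113.3]
tcp_rot: [3.141, -0.0, 1.527]
contact_force: [-0.2, 0.5, -1.0]
opening: 0.447
grasp_force: 39.9
from [506.6 134.6 113.3] [ 3.141 -0.     1.527] d tool [ 0.1  2.9 59. ] rotvec [ 0.    -0.     0.001] t 6.18
```

```bash
python3 -m handwheel '0 0 0 0 2 20 0.3;0 0 0 0 1 20 0.3;0 0 0 0 0 10 0.3;0 0 0 0 0 6 0.3;0 0 0 0 0 0 0.3' >/dev/null
python3 -m handwheel '0 0 0 0 0 2.5 0.3;0 0 0 0 0 0 0.3;0 0 0 0 0 0 0.3'
python3 -m handwheel '0 0 0 0 0 0 0.7;0 0 0 0 0 0 1;0 0 0 0 0 0 1;0 0 0 0 0 0 1;0 0 0 0 0 0 1'
python3 -m handwheel '0 0 0 0 0 0 1;0 0 0 0 0 -20 1;0 0 0 0 0 -35 1;0 0 0 0 0 -35 1;0 0 0 0 0 -30 1'
python3 go.py 504.6 -66.4 170 1.526
```

```text
clock: 6.85
eef_pos: [509.8, 133.9, 55.4]
tcp_rot: [3.141, -0.0, 1.527]
contact_force: [-0.4, 0.7, -0.9]
opening: 0.447
grasp_force: 39.9
clock: 7.27
eef_pos: [509.5, 133.8, 55.0]
tcp_rot: [3.141, -0.0, 1.527]
contact_force: [-0.5, 0.2, -0.1]
opening: 1.001
grasp_force: 0.0
clock: 7.68
eef_pos: [509.4, 133.8, 176.6]
tcp_rot: [3.141, -0.0, 1.527]
contact_force: [1.1, 0.4, -0.1]
opening: 1.003
grasp_force: 0.0
from [509.4 133.8 176.6] [ 3.141 -0.     1.527] d tool [-200.2    4.     6.6] rotvec [ 0.    -0.     0.001] t 7.68
```

```bash
python3 -m handwheel '0 0 0 -33 0.6 0 1;0 0 0 -33 0.6 0 1;0 0 0 -33 0.6 0 1;0 0 0 -33 0.6 0 1;0 0 0 -33 0.6 0 1' >/dev/null
python3 -m handwheel '0 0 0 -33 0.6 0 1;0 0 0 0 0 0 1;0 0 0 0 0 0 1;0 0 0 0 0 0 1'
python3 go.py 504.6 -66.4 59 1.526
```

```text
clock: 8.43
eef_pos: [504.2, -64.0, 174.7]
tcp_rot: [-3.141, -0.0, 1.526]
contact_force: [0.1, -0.1, 0.2]
opening: 1.0
grasp_force: 0.0
from [504.2 -64.  174.7] [-3.141 -0.     1.526] d tool [ -2.4   0.5 115.7] rotvec [-0. -0. -0.] t 8.43
```

```bash
python3 - <<'E'
from h import *
crop('top',180,80,290,190,2.7,'pics/t2.png')
E
```

```text
(no output)
```

View pics/t2.png

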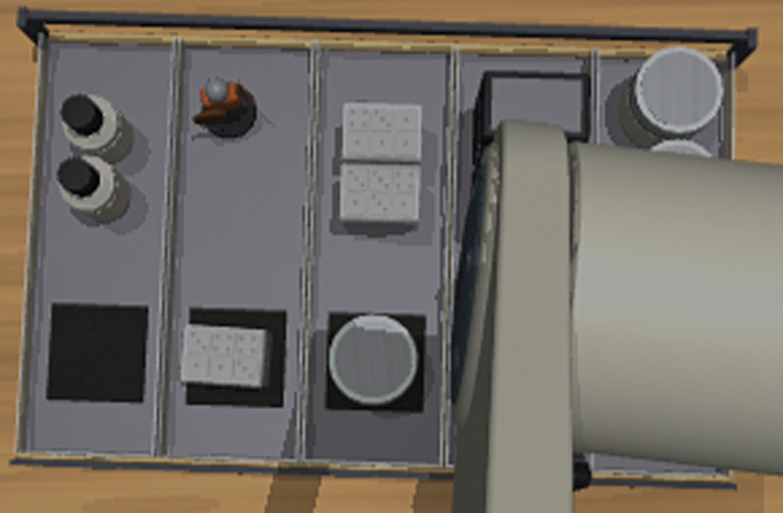

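The dice box now stands square on the empty lane's pad (crop 225,356), and the bottle lane's pad (98,352) is free. Next, the bottle.

```bash
python3 -m handwheel '0 0 0 -1.2 0.3 25 1;0 0 0 -1.2 0.2 25 1;0 0 0 0 0 25 1;0 0 0 0 0 25 1;0 0 0 0 0 15 1' >/dev/null
python3 -m handwheel '0 0 0 0 0 0 1;0 0 0 0 0 0 1;0 0 0 0 0 0 1'
python3 -m handwheel '0 0 0 0 0 0 0.3;0 0 0 0 0 0 0.3;0 0 0 0 0 0 0.3;0 0 0 0 0 0 0.3;0 0 0 0 0 0 0.3' 40
python3 -m handwheel '0 0 0 0 0 0 0.3;0 0 0 0 0 -20 0.3;0 0 0 0 0 -30 0.3;0 0 0 0 0 -30 0.3;0 0 0 0 0 -20 0.3'
python3 go.py 514.5 234.5 160 1.526
```

```text
clock: 9.15
eef_pos: [505.4, -65.9, 60.6]
tcp_rot: [3.141, 0.0, 1.528]
contact_force: [0.0, -0.5, -0.6]
opening: 1.0
grasp_force: 0.0
clock: 9.57
eef_pos: [505.1, -66.7, 60.6]
tcp_rot: [3.141, 0.0, 1.527]
contact_force: [-0.5, 1.3, 6.5]
opening: 0.437
grasp_force: 39.4
clock: 9.98
eef_pos: [505.2, -66.8, 162.2]
tcp_rot: [3.14, 0.0, 1.527]
contact_force: [1.8, -1.7, -0.3]
opening: 0.43
grasp_force: 40.4
from [505.2 -66.8 162.2] [3.14  0.    1.527] d tool [301.4  -4.1   2.2] rotvec [0.002 0.    0.001] t 9.98
```

```bash
python3 -m handwheel '0 0 0 20 -0.4 0 0.3;0 0 0 30 -0.4 0 0.3;0 0 0 30 -0.4 0 0.3;0 0 0 30 -0.4 0 0.3;0 0 0 30 -0.4 0 0.3' >/dev/null
python3 -m handwheel '0 0 0 30 -0.4 0 0.3;0 0 0 30 -0.4 0 0.3;0 0 0 30 -0.4 0 0.3;0 0 0 30 -0.4 0 0.3;0 0 0 30 -0.5 0 0.3' >/dev/null
python3 -m handwheel '0 0 0 11 0 0 0.3;0 0 0 0 0 0 0.3;0 0 0 0 0 0 0.3;0 0 0 0 0 0 0.3'
python3 go.py 514.5 234.5 61 1.526
```

```text
clock: 11.15
eef_pos: [513.5, 233.2, 159.6]
tcp_rot: [-3.141, 0.001, 1.527]
contact_force: [-0.0, -0.3, -0.8]
opening: 0.434
grasp_force: 40.4
from [513.5 233.2 159.6] [-3.141e+00  1.000e-03  1.527e+00] d tool [ 1.4  1.  98.6] rotvec [-0.001  0.001  0.001] t 11.15
```

```bash
python3 -m handwheel '0 0 0 1 0.7 25 0.3;0 0 0 0 0 25 0.3;0 0 0 0 0 25 0.3;0 0 0 0 0 15 0.3;0 0 0 0 0 5 0.3' >/dev/null
python3 -m handwheel '0 0 0 0 0 1.5 0.3;0 0 0 0 0 0 0.3;0 0 0 0 0 0 0.3;0 0 0 0 0 0 0.3'
python3 go.py 514.5 234.5 61 1.526
```

```text
clock: 11.9
eef_pos: [515.5, 235.4, 64.5]
tcp_rot: [3.14, -0.001, 1.527]
contact_force: [-0.1, 0.1, -0.9]
opening: 0.433
grasp_force: 40.4
from [515.5 235.4  64.5] [ 3.140e+00 -1.000e-03  1.527e+00] d tool [-0.9 -0.9  3.5] rotvec [ 0.002 -0.001  0.001] t 11.9
```

```bash
python3 -m handwheel '0 0 0 0 0 1.5 0.3;0 0 0 0 0 1 0.3;0 0 0 0 0 0 0.3;0 0 0 0 0 0 0.3'
python3 -m handwheel '0 0 0 0 0 1 0.3;0 0 0 0 0 0 0.3;0 0 0 0 0 0 0.3'
```

```text
clock: 12.23
eef_pos: [514.6, 235.3, 60.9]
tcp_rot: [3.141, -0.0, 1.527]
contact_force: [0.4, 0.3, -0.9]
opening: 0.437
grasp_force: 40.4
clock: 12.48
eef_pos: [514.7, 235.4, 60.6]
tcp_rot: [3.141, -0.0, 1.527]
contact_force: [-2.7, 0.6, 9.0]
opening: 0.433
grasp_force: 41.6
```

```bash
python3 -m handwheel '0 0 0 0 0 -0.5 0.7;0 0 0 0 0 0 1;0 0 0 0 0 0 1;0 0 0 0 0 0 1;0 0 0 0 0 0 1'
python3 -m handwheel '0 0 0 0 0 -20 1;0 0 0 0 0 -35 1;0 0 0 0 0 -35 1;0 0 0 0 0 -35 1;0 0 0 0 0 -20 1'
python3 - <<'E'
from h import *
crop('top',380,180,100,75,8,'pics/t3.png')
E
python3 go.py 502.2 -166.3 200 1.672
```

```text
clock: 12.9
eef_pos: [514.6, 235.3, 60.2]
tcp_rot: [-3.142, 0.0, 1.527]
contact_force: [0.4, -0.1, -0.1]
opening: 0.997
grasp_force: 0.0
clock: 13.32
eef_pos: [515.7, 235.7, 209.0]
tcp_rot: [3.138, -0.002, 1.527]
contact_force: [1.3, 0.9, -0.7]
opening: 0.997
grasp_force: 0.0
from [517.2 236.4 211.8] [ 3.134 -0.004  1.527] d tool [-403.     2.7   10.3] rotvec [ 0.007 -0.003 -0.145] t 13.37
```

View pics/t3.png

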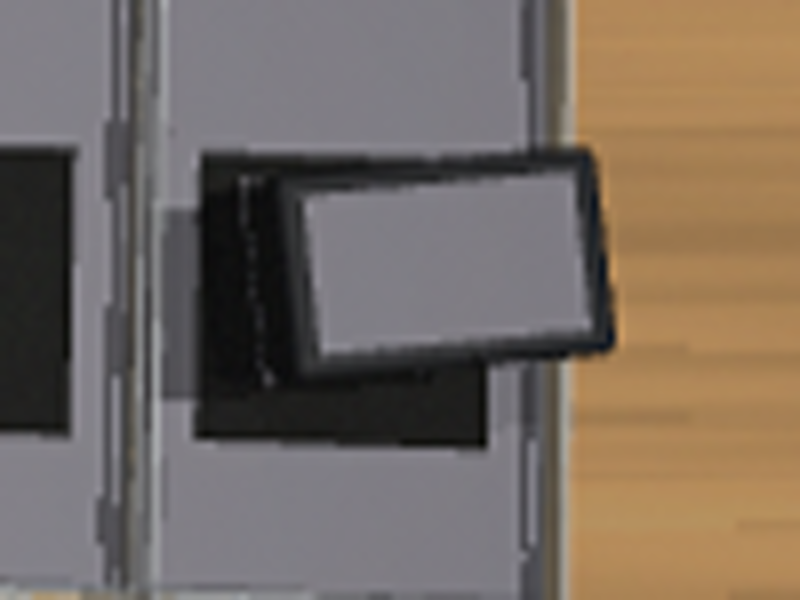

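The deck box top's outer corners in the crop are about (278,178), (590,150), (614,347) and (300,375).

```bash
python3 - <<'E'
from h import *
for c in ([(278,178),(590,150),(614,347),(300,375)],[(303,195),(577,172),(593,330),(322,356)]):
    w=unproj('top',np.array(c)/8-.44+[380,180],112)[:,:2]; a=w[1]-w[0]+w[2]-w[3]; b=w[0]-w[3]+w[1]-w[2]
    print(w.mean(0).round(1),np.linalg.norm(a)/2,np.linalg.norm(b)/2,np.arctan2(a[1],a[0])+np.pi/2,np.arctan2(b[1],b[0]))
E
python3 -m handwheel '0 0 0 -35 0 0 1;0 0 0 -35 0 0 1;0 0 0 -35 0 0 1;0 0 0 -35 0 0 1;0 0 0 -35 0 0 1' >/dev/null
python3 -m handwheel '0 0 0 -35 0 0 1;0 0 0 -35 0 0 1;0 0 0 -35 0 0 1;0 0 0 -35 0 0 1;0 0 0 -35 0 0 1' >/dev/null
python3 -m handwheel '0 0 0 -35 0 0 1;0 0 -0.07 -10 0 0 1;0 0 -0.07 0 0 0 1;0 0 0 0 0 0 1;0 0 0 0 0 0 1'
python3 go.py 502.2 -166.3 80 1.672
```

```text
[ 502.6 -165.7] 67.02376273328365 42.23247828359467 0.07779297372128302 0.08256864648280138
[ 502.4 -166.4] 58.353202572136325 34.169787855112055 0.07821561620597395 0.07557370919675456
clock: 14.62
eef_pos: [497.0, -159.4, 204.9]
tcp_rot: [-3.141, -0.0, 1.664]
contact_force: [-1.0, -0.3, -0.0]
opening: 1.0
grasp_force: 0.0
from [ 497.  -159.4  204.9] [-3.141 -0.     1.664] d tool [ -7.4   4.6 124.9] rotvec [-0.    -0.    -0.008] t 14.62
```

```bash
python3 -m handwheel '0 0 0.012 -3.5 2.3 25 1;0 0 0 -3.5 2.3 30 1;0 0 0 0 0 30 1;0 0 0 0 0 25 1;0 0 0 0 0 15 1' >/dev/null
python3 -m handwheel '0 0 0 0 0 0 1;0 0 0 0 0 0 1;0 0 0 0 0 0 1'
python3 -m handwheel '0 0 0 0 0 0 0.3;0 0 0 0 0 0 0.3;0 0 0 0 0 0 0.3;0 0 0 0 0 0 0.3;0 0 0 0 0 0 0.3' 40
python3 -m handwheel '0 0 0 0 0 0 0.3;0 0 0 0 0 -20 0.3;0 0 0 0 0 -30 0.3;0 0 0 0 0 -20 0.3;0 0 0 0 0 0 0.3'
python3 go.py 501 -65.2 150 1.526
```

```text
clock: 15.28
eef_pos: [503.2, -165.7, 81.2]
tcp_rot: [3.141, 0.0, 1.655]
contact_force: [-0.5, -0.3, 0.4]
opening: 1.004
grasp_force: 0.0
clock: 15.7
eef_pos: [503.0, -166.0, 81.2]
tcp_rot: [3.14, 0.0, 1.654]
contact_force: [-1.1, 0.7, 7.1]
opening: 0.525
grasp_force: 32.5
clock: 16.12
eef_pos: [504.7, -166.7, 154.3]
tcp_rot: [3.136, 0.003, 1.655]
contact_force: [0.5, 0.1, -0.9]
opening: 0.522
grasp_force: 33.7
from [ 504.7 -166.7  154.3] [3.136e+00 3.000e-03 1.655e+00] d tool [101.5   4.8   4. ] rotvec [0.006 0.002 0.129] t 16.12
```

```bash
python3 -m handwheel '0 0 0.065 0 0 0 0.3;0 0 0.064 0 0 0 0.3;0 0 0 20 -2 0 0.3;0 0 0 25 -2 0 0.3;0 0 0 25 -2 0 0.3' >/dev/null
python3 -m handwheel '0 0 0 20 -2.3 0 0.3;0 0 0 11 0 0 0.3;0 0 0 0 0 0 0.3;0 0 0 0 0 0 0.3;0 0 0 0 0 0 0.3'
python3 go.py 501 -65.2 81 1.526
```

```text
clock: 16.95
eef_pos: [498.8, -65.3, 150.1]
tcp_rot: [-3.142, 0.0, 1.526]
contact_force: [-0.2, 0.2, -2.1]
opening: 0.522
grasp_force: 33.5
from [498.8 -65.3 150.1] [-3.142  0.     1.526] d tool [ 0.2  2.2 69.1] rotvec [-0.  0. -0.] t 16.95
```

```bash
python3 -m handwheel '0 0 0 0 0.8 20 0.3;0 0 0 0 0.6 20 0.3;0 0 0 0 0 17 0.3;0 0 0 0 0 8 0.3;0 0 0 0 0 0 0.3' >/dev/null
python3 -m handwheel '0 0 0 0 0 2 0.3;0 0 0 0 0 0 0.3;0 0 0 0 0 0 0.3;0 0 0 0 0 0 0.3'
python3 -m handwheel '0 0 0 0 0 1 0.3;0 0 0 0 0 0 0.3;0 0 0 0 0 0 0.3'
python3 go.py 501 -65.2 81 1.526
```

```text
clock: 17.7
eef_pos: [500.7, -64.9, 84.1]
tcp_rot: [3.14, 0.0, 1.526]
contact_force: [0.2, -0.1, -2.6]
opening: 0.522
grasp_force: 33.6
clock: 17.95
eef_pos: [500.2, -64.7, 82.5]
tcp_rot: [3.141, 0.0, 1.526]
contact_force: [0.9, -0.5, -2.6]
opening: 0.522
grasp_force: 33.6
from [500.2 -64.7  82.5] [3.141 0.    1.526] d tool [-0.5  0.8  1.5] rotvec [ 0.  0. -0.] t 17.95
```

```bash
python3 -m handwheel '0 0 0 0 0 1 0.3;0 0 0 0 0 0 0.3;0 0 0 0 0 0 0.3;0 0 0 0 0 0 0.3'
python3 -m handwheel '0 0 0 0 0 0.7 0.3;0 0 0 0 0 0 0.3;0 0 0 0 0 0 0.3'
```

```text
clock: 18.28
eef_pos: [500.1, -64.7, 81.3]
tcp_rot: [3.142, 0.0, 1.526]
contact_force: [-0.5, 0.5, -1.6]
opening: 0.521
grasp_force: 33.7
clock: 18.53
eef_pos: [500.1, -64.7, 81.2]
tcp_rot: [3.142, -0.0, 1.526]
contact_force: [-4.0, 0.8, 9.4]
opening: 0.519
grasp_force: 34.7
```

```bash
python3 -m handwheel '0 0 0 0 0 -0.5 0.7;0 0 0 0 0 0 1;0 0 0 0 0 0 1;0 0 0 0 0 0 1;0 0 0 0 0 0 1'
python3 -m handwheel '0 0 0 0 0 -20 1;0 0 0 0 0 -35 1;0 0 0 0 0 -35 1;0 0 0 0 0 -30 1;0 0 0 25 1 0 1'>/dev/null
python3 -m handwheel '0 0 0 25 1 0 1;0 0 0 25 1 0 1;0 0 0 25 1 0 1;0 0 0 0 0 0 1;0 0 0 0 0 0 1'
python3 go.py 505.3 35.9 53 1.526
```

```text
clock: 18.95
eef_pos: [500.1, -64.7, 81.0]
tcp_rot: [-3.142, 0.0, 1.526]
contact_force: [-0.3, -0.8, -0.9]
opening: 0.998
grasp_force: 0.0
clock: 19.78
eef_pos: [508.5, 35.8, 201.0]
tcp_rot: [-3.141, 0.0, 1.528]
contact_force: [0.6, -0.7, 0.6]
opening: 0.996
grasp_force: 0.0
from [508.5  35.8 201. ] [-3.141  0.     1.528] d tool [-1.00e-01 -3.20e+00  1.48e+02] rotvec [-0.     0.     0.002] t 19.78
```

```bash
python3 -m handwheel '0 0 0 0 -1.6 30 1;0 0 0 0 -1.6 30 1;0 0 0 0 0 30 1;0 0 0 0 0 25 1;0 0 0 0 0 15 1' >/dev/null
python3 -m handwheel '0 0 0 0 0 8 1;0 0 0 0 0 5 1;0 0 0 0 0 4 1;0 0 0 0 0 0 1;0 0 0 0 0 0 1'
python3 -m handwheel '0 0 0 0 0 0 0.5;0 0 0 0 0 0 0.5;0 0 0 0 0 0 0.5;0 0 0 0 0 0 0.5;0 0 0 0 0 0 0.5' 40
python3 -m handwheel '0 0 0 0 0 0 0.5;0 0 0 0 0 -20 0.5;0 0 0 0 0 -35 0.5;0 0 0 0 0 -35 0.5;0 0 0 0 0 -30 0.5'
python3 go.py 496.5 -165.1 175 1.526
```

```text
clock: 20.62
eef_pos: [506.0, 35.0, 54.8]
tcp_rot: [3.14, -0.0, 1.526]
contact_force: [1.0, 0.3, 0.5]
opening: 1.003
grasp_force: 0.0
clock: 21.03
eef_pos: [505.9, 35.2, 55.0]
tcp_rot: [3.14, -0.0, 1.526]
contact_force: [-1.1, -0.3, 4.9]
opening: 0.698
grasp_force: 42.1
clock: 21.45
eef_pos: [505.4, 35.2, 176.3]
tcp_rot: [3.141, -0.0, 1.526]
contact_force: [0.7, 0.0, -1.1]
opening: 0.695
grasp_force: 43.7
from [505.4  35.2 176.3] [ 3.141 -0.     1.526] d tool [-2.005e+02  1.000e-01  1.200e+00] rotvec [ 0.001 -0.    -0.   ] t 21.45
```

```bash
python3 -m handwheel '0 0 0 -20 0 0 0.5;0 0 0 -30 0 0 0.5;0 0 0 -30 0 0 0.5;0 0 0 -30 0 0 0.5;0 0 0 -30 0 0 0.5' >/dev/null
python3 -m handwheel '0 0 0 -30 0 0 0.5;0 0 0 -30 0 0 0.5;0 0 0 0 0 0 0.5;0 0 0 0 0 0 0.5;0 0 0 0 0 0 0.5'
python3 go.py 496.5 -165.1 55 1.526
```

```text
clock: 22.28
eef_pos: [496.2, -164.4, 174.2]
tcp_rot: [-3.141, -0.0, 1.525]
contact_force: [0.8, 0.8, -0.5]
opening: 0.69
grasp_force: 43.7
from [ 496.2 -164.4  174.2] [-3.141 -0.     1.525] d tool [ -0.8   0.4 119.2] rotvec [-0.    -0.    -0.001] t 22.28
```

```bash
python3 -m handwheel '0 0 0 -0.5 0 25 0.5;0 0 0 -0.5 0 30 0.5;0 0 0 0 0 30 0.5;0 0 0 0 0 20 0.5;0 0 0 0 0 9 0.5' >/dev/null
python3 -m handwheel '0 0 0 0 0 2 0.5;0 0 0 0 0 0 0.5;0 0 0 0 0 0 0.5;0 0 0 0 0 0 0.5'
python3 -m handwheel '0 0 0 0 0 1.5 0.5;0 0 0 0 0 0 0.5;0 0 0 0 0 0 0.5;0 0 0 0 0 0 0.5'
```

```text
clock: 23.03
eef_pos: [497.4, -165.8, 59.5]
tcp_rot: [3.139, 0.001, 1.526]
contact_force: [-0.5, -0.1, -0.7]
opening: 0.692
grasp_force: 43.7
clock: 23.37
eef_pos: [496.5, -165.8, 56.9]
tcp_rot: [3.141, 0.0, 1.526]
contact_force: [-0.3, -0.3, -1.5]
opening: 0.693
grasp_force: 43.7
```

```bash
python3 -m handwheel '0 0 0 0 0 1.3 0.5;0 0 0 0 0 0 0.5;0 0 0 0 0 0 0.5;0 0 0 0 0 0 0.5'
python3 -m handwheel '0 0 0 0 0 0.7 0.5;0 0 0 0 0 0 0.5;0 0 0 0 0 0 0.5;0 0 0 0 0 0 0.5'
```

```text
clock: 23.7
eef_pos: [496.3, -165.7, 55.2]
tcp_rot: [-3.141, -0.0, 1.526]
contact_force: [0.9, 0.2, -1.1]
opening: 0.695
grasp_force: 43.7
clock: 24.03
eef_pos: [496.3, -165.7, 55.0]
tcp_rot: [3.142, 0.0, 1.526]
contact_force: [-3.0, 0.6, 6.6]
opening: 0.69
grasp_force: 44.4
```

```bash
python3 -m handwheel '0 0 0 0 0 -0.5 0.8;0 0 0 0 0 0 1;0 0 0 0 0 0 1;0 0 0 0 0 0 1;0 0 0 0 0 0 1'
python3 -m handwheel '0 0 0 0 0 -20 1;0 0 0 0 0 -35 1;0 0 0 0 0 -35 1;0 0 0 0 0 -35 1;0 0 0 0 0 -20 1'>/dev/null
python3 -m handwheel '0 0 0 30 0 0 1;0 0 0 30 0 0 1;0 0 0 30 0 0 1;0 0 0 30 0 0 1;0 0 0 30 0 0 1'>/dev/null
python3 -m handwheel '0 0 0 30 0 0 1;0 0 0 30 0 0 1;0 0 0 30 0 0 1;0 0 0 30 0 0 1;0 0 0 30 0 0 1'>/dev/null
python3 -m handwheel '0 0 0 0 0 0 1;0 0 0 0 0 0 1;0 0 0 0 0 0 1'
python3 go.py 509.5 134.5 54 1.526
```

```text
clock: 24.45
eef_pos: [496.3, -165.6, 55.0]
tcp_rot: [-3.141, -0.0, 1.526]
contact_force: [-0.3, 0.3, 0.1]
opening: 1.001
grasp_force: 0.0
clock: 25.95
eef_pos: [509.5, 133.8, 199.9]
tcp_rot: [-3.141, 0.0, 1.527]
contact_force: [0.7, 0.2, 0.2]
opening: 0.998
grasp_force: 0.0
from [509.5 133.8 199.9] [-3.141  0.     1.527] d tool [  0.7   0.  145.9] rotvec [-0.001  0.     0.001] t 25.95
```

```bash
python3 -m handwheel '0 0 0 0.7 0 30 1;0 0 0 0 0 30 1;0 0 0 0 0 30 1;0 0 0 0 0 30 1;0 0 0 0 0 15 1' >/dev/null
python3 -m handwheel '0 0 0 0 0 10 1;0 0 0 0 0 0 1;0 0 0 0 0 0 1;0 0 0 0 0 0 1'
python3 -m handwheel '0 0 0 0 0 0 0.3;0 0 0 0 0 0 0.3;0 0 0 0 0 0 0.3;0 0 0 0 0 0 0.3;0 0 0 0 0 0 0.3' 40
python3 -m handwheel '0 0 0 0 0 0 0.3;0 0 0 0 0 -20 0.3;0 0 0 0 0 -25 0.3;0 0 0 0 0 -15 0.3;0 0 0 -20 0 0 0.3'
python3 -m handwheel '0 0 0 -20 0 0 0.3;0 0 0 -20 0 0 0.3;0 0 0 -20 0 0 0.3;0 0 0 -20 0 0 0.3;0 0 0 0 0 0 0.3' >/dev/null
python3 -m handwheel '0 0 0 0 0 0 0.3;0 0 0 0 0 0 0.3;0 0 0 0 0 0 0.3'
python3 go.py 505.5 34 54.5 1.526
```

```text
clock: 26.7
eef_pos: [510.8, 134.6, 56.2]
tcp_rot: [3.14, -0.001, 1.525]
contact_force: [0.7, -1.5, 0.5]
opening: 1.002
grasp_force: 0.0
clock: 27.12
eef_pos: [510.3, 134.9, 55.8]
tcp_rot: [3.141, -0.0, 1.526]
contact_force: [-1.2, -0.4, 7.0]
opening: 0.441
grasp_force: 39.4
clock: 27.53
eef_pos: [511.5, 117.0, 118.4]
tcp_rot: [3.136, -0.002, 1.527]
contact_force: [0.4, 0.5, -1.3]
opening: 0.442
grasp_force: 40.0
clock: 28.2
eef_pos: [505.5, 35.5, 115.1]
tcp_rot: [3.142, -0.0, 1.526]
contact_force: [-0.1, -0.3, -1.2]
opening: 0.445
grasp_force: 40.0
from [505.5  35.5 115.1] [ 3.142 -0.     1.526] d tool [-1.5  0.1 60.6] rotvec [ 0. -0.  0.] t 28.2
```

```bash
python3 -m handwheel '0 0 0 -1 0 20 0.3;0 0 0 0 0 20 0.3;0 0 0 0 0 12 0.3;0 0 0 0 0 6 0.3;0 0 0 0 0 0 0.3' >/dev/null
python3 -m handwheel '0 0 0 0 0 0.5 0.3;0 0 0 0 0 0 0.3;0 0 0 0 0 0 0.3;0 0 0 0 0 0 0.3'
python3 -m handwheel '0 0 0 0 0 1 0.3;0 0 0 0 0 0 0.3;0 0 0 0 0 0 0.3;0 0 0 0 0 0 0.3'
```

```text
clock: 28.95
eef_pos: [505.7, 34.0, 57.0]
tcp_rot: [3.141, -0.0, 1.526]
contact_force: [0.5, 0.8, -0.8]
opening: 0.437
grasp_force: 40.2
clock: 29.28
eef_pos: [505.3, 33.8, 55.6]
tcp_rot: [3.142, -0.0, 1.526]
contact_force: [0.4, 0.1, -0.1]
opening: 0.441
grasp_force: 40.2
```

Touching. I'll release, retreat clear of the display and check.

```bash
python3 -m handwheel '0 0 0 0 0 0.4 0.3;0 0 0 0 0 0 0.3;0 0 0 0 0 0 0.3'
python3 -m handwheel '0 0 0 0 0 0 0.8;0 0 0 0 0 0 1;0 0 0 0 0 0 1;0 0 0 0 0 0 1;0 0 0 0 0 0 1'
python3 -m handwheel '0 0 0 0 0 -20 1;0 0 0 0 0 -35 1;0 0 0 0 0 -35 1;0 0 0 0 0 -35 1;0 0 0 0 0 -20 1'>/dev/null
python3 -m handwheel '0 0 0 -25 -30 0 1;0 0 0 -25 -30 0 1;0 0 0 -25 -30 0 1;0 0 0 -25 -30 0 1;0 0 0 -25 -30 0 1'>/dev/null
python3 -m handwheel '0 0 0 -35 0 0 1;0 0 0 -35 0 0 1;0 0 0 -35 0 0 1;0 0 0 -35 0 0 1;0 0 0 -35 0 0 1'>/dev/null
python3 -m handwheel '0 0 0 -35 0 0 1;0 0 0 -35 0 0 1;0 0 0 -35 0 0 1;0 0 0 0 0 0 1;0 0 0 0 0 0 1'
python3 - <<'E'
from h import *
crop('top',180,80,290,190,2.7,'pics/t4.png')
crop('side',120,120,290,210,2.7,'pics/s4.png')
E
```

```text
clock: 29.53
eef_pos: [505.4, 33.8, 55.3]
tcp_rot: [3.141, -0.0, 1.526]
contact_force: [-1.1, 0.4, 4.3]
opening: 0.44
grasp_force: 40.3
clock: 29.95
eef_pos: [505.3, 33.9, 55.1]
tcp_rot: [-3.142, 0.0, 1.526]
contact_force: [0.2, 0.1, -0.2]
opening: 0.997
grasp_force: 0.0
clock: 31.62
eef_pos: [336.9, -365.4, 199.9]
tcp_rot: [-3.142, -0.0, 1.523]
contact_force: [-0.1, -0.3, 0.3]
opening: 0.998
grasp_force: 0.0
```

View pics/t4.png

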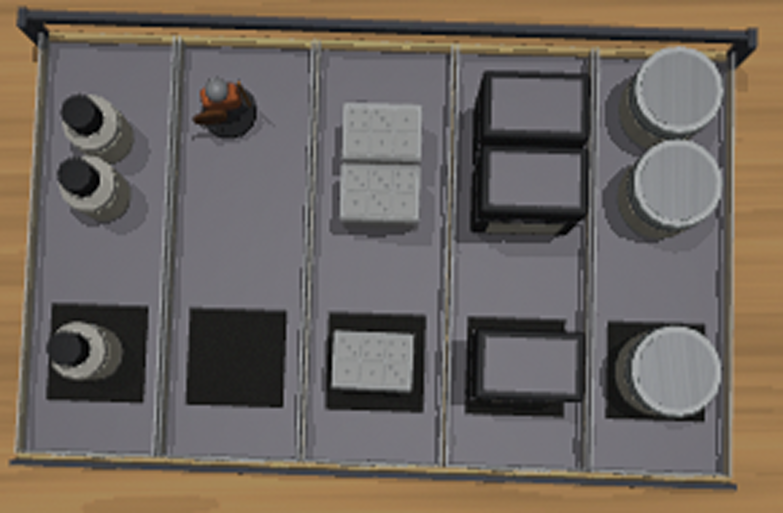

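View pics/s4.png

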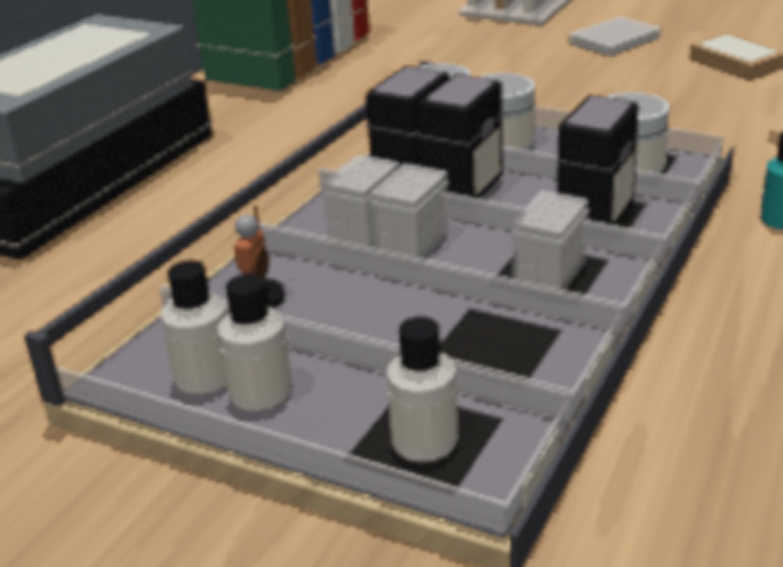

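All four stand upright in their own lanes, boxes square to the stock, and the figure is unmoved. In the top crop: dice box (373,361), deck top (531,366), tin (676,371), cap (68,350). Next is a numeric check in the lane frames.

```bash
python3 - <<'E'
from m import *
for n,l,c,z in [('dice',2,[(335,330),(414,334),(411,393),(331,388)],76),('deck',3,[(479,329),(586,333),(583,403),(476,399)],112),('tin',4,[(676,371)],80),('bottle',0,[(68,350)],102)]:
    w=unproj('top',np.array(c)/2.7-.31+[180,80],z)[:,:2]
    print(n,(rot(-v[2])@(w.mean(0)-lanes[l])).round(1), [round(np.arctan2(*(w[1]-w[0]+w[2]-w[3])[::-1])+np.pi/2-v[2],3)] if len(c)>1 else '')
E
```

```text
lane0 [ 5.14519e+02  2.34511e+02 -4.50000e-02] resid max 1.7 rms 0.62
dice [-1.4  1. ] [np.float64(-0.023)]
deck [-2.1 -0.1] [np.float64(-0.004)]
tin [-1.2  0.3] 
bottle [-1.6 -2.4]
```

```bash
python3 -c "
from rig import r
print(r.sign_off())"
```

```text
the job is handed in; nothing more can be done
None
```

The job is handed in: camera measurements put all four products within about 3 mm of their pad centres and the deck and dice boxes within 0.03 rad of square; none toppled, and the figure was left alone.

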